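# Pry open the filter bay and lock its ring

### The job

The new filter in the small sloping-front module was left loose. Take the scraper, lever the module's flush grey cover open with its blade (not with the gripper) and swing it right back so that it stands open; lay the scraper down flat in the steel tray without dropping it, then turn the round lock ring under the cover clockwise until its pointer stands at the long locked mark, and leave the cover open. Do not knock the other lab things about.

Things in the scene. Friction and masses are not known exactly. Their poses are not given: they have to be found in the camera images.
- module: Fixed white bench module, 220 mm deep (x -100 to +120 mm), 164 wide, 200 high at the back. Origin: middle of its underside; x level, from its low front (nearest the robot) to its back, z up. Its deck rises at 25 deg from the front edge towards the back. A grey cover lies flush on the deck between two white side cheeks (inner faces y = +-67 mm)
- deck_edge (a point): Middle of the deck's lower front edge, 100 mm forward (-x) of the module's origin and 115 mm up; axes as the module. In this list s = distance from here up the slope, along (cos25, 0, sin25); n = distance off the deck, along its normal (-sin25, 0, cos25). The front wall below the edge overhangs: before it is open space down to the bench
- notch (a point): Middle of the mouth of the pry notch: a gap 34 mm wide, 8 mm high in the top edge of the front wall, right under the middle of the cover's front edge (s = 0, n from -8 to 0 mm, this point at n = -4). A blade pushed in along +s passes the 8 mm thick wall into the well and is free for 40 mm. Axes as the module (x level)
- hinge (a point): Middle of the cover's hinge line, along the module's y at s = 127 mm, n = 0. Axes as the module. The cover is 124 long (s 0 to 124 mm), 128 wide, 6 thick (n 0 to 6 mm when shut)
- cover (a joint): Cover's hinge angle, rad: 0 shut flush, grows as its front edge rises; stop at 2.0, leaning back past the deck's normal. Right back means beyond 1.7. Cover 0.12 kg; the hinge is stiff (0.14 N m), so it stays where left. About 2 N at the front edge lifts it
- well (a point): Middle of the lock ring's bed on the floor of the well under the cover, s = 62, n = -45 mm; axes as the module. The well is 132 wide, s 8 to 124 mm. White marks on its floor, 53 mm from here towards the front: a long bar (locked) and a round dot (released), 18 mm high, look only
- ring_bar (a point): Top middle of the lock ring's grip bar (n = -7 mm), on the ring's axis: the deck's normal at s = 62 mm, leaning 25 deg to the robot. Metal disc 68 across, 16 thick, with a straight black bar 56 long, 12 wide, 22 high. Axes turn with the ring: z the normal, x along the bar; a small black pointer sticks out at the -x end, towards the front
- ring (a joint): Lock ring angle, rad, growing clockwise seen from above the deck: 0 when the bar points straight up the slope. Starts at -0.55 to -0.15; the locked mark is at +0.6, the released dot at -0.6. Turns from -0.6 to 0.85, past the mark; stiff (0.08 N m), stays where left. Locked: within 0.12 of 0.6
- scraper: Loose bench scraper, 0.08 kg, lying on the grey mat. Block handle, black plastic: 95 long, 18 wide, 22 high. Origin: middle of the handle's underside; x runs towards the blade, z up. Flat steel blade, 16 wide, 2.5 thick, x = +47 to +107 mm, mid plane 2.25 mm above the underside; last 8 mm 1.6 thick. Starts with the blade pointing away from the robot (yaw within 0.9)
- scraper_mid (a point): Middle of the scraper's whole length, x = +30 mm from its origin, on the underside; axes as the scraper
- mat: Fixed light grey mat, 200 x 150 x 4 mm; origin mid underside. Left or right of the module. Scraper and spoon lie on it
- tray: Fixed open steel tray, 240 (x) x 170 (y) x 22 mm high, walls 4, floor 4 mm thick; origin mid underside. Left or right of the module, the mat on its other hand. A brush lies along its +y side (about y = +55 mm); the -y half is empty
- spoon: Bystander: steel spoon, 150 long, beside the scraper on the mat's +y side; not the tool
- brush: Bystander: small brush, 150 long, lying in the tray
- reagent: Bystander: brown glass bottle, 64 dia, 150 high; origin mid underside
- washer: Bystander: white plastic bottle, 68 dia, 160 high; origin mid underside
- jar: Bystander: small glass jar, 52 dia, 65 high; origin mid underside
- beaker: Bystander: glass beaker, 60 dia, 75 high; origin mid underside
- crucible: Bystander: white porcelain dish, 44 dia, 30 high; origin mid underside
Things that resemble listed ones, but are neither listed nor needed, are in the scene too. Leave any orange or yellow look-alike of the scraper alone.

How it is judged:
By the outcome, as a careful person would: the job done as asked, in the order asked, and still so for the second after the job is handed in, with the robot touching nothing.
It also fails if it takes over 67 s, if anything falls off the work surface, if the arm or the gripper's body presses on something with over 40 N, if the wrist force passes 120 N, or if a joint passes its speed limit or range.

### The arm

A 6-joint arm with a two-finger parallel gripper is mounted at the origin on the work surface. World frame = base frame: x ahead of the robot, y to its left, z up, the work surface at z = 0. Lengths are in m, angles in rad, forces in N, time in s.
With the tool pointing down it reaches from about 0.375 to 0.75 m from the base axis. Payload 9 kg.
Tool frame: the origin (TCP) lies between the finger pads; the fingertips stand 14 mm ahead of it and the grasp point (between the pads) lies 5 mm behind it; z points along the fingers, y is the line along which they close (so a half turn about z gives the same grasp; the last joint's range is limited). The gripper opens to 85 mm and grips with 20 to 120 N. Pads are 22 mm wide; open, the fingers measure 114 mm over their backs; the gripper's body (76 mm by 85 mm) begins 54 mm behind the grasp point. The pads swing forward as they close: fully open they stand 13 mm farther back than shut.
Start: joints at [-1.465, 0.104, 0.097, 1.564, 0, 1.353], TCP at [0.191, -0.569, 0.245] pointing down, gripper open.
Joint ranges: [-2.99, 2.99], [-0.84, 1.86], [-1.1, 1.16], [-1.84, 2.11], [-1.51, 1.56], [-3.14, 3.14]. Speed limits (rad/s): [2.22, 2.22, 2.57, 3.14, 3.14, 3.14].

### API

Orientations are given as a unit quaternion [w, x, y, z].
In Python, from rig import robot gives the robot as it stands.
- The arm moves only by the shell command python3 -m handwheel 'ROWS' [FORCE]. ROWS is text: rows parted by semicolons, each of 7 numbers parted by spaces: the shift along the tool's x, y, z scaled (see below), then the turn, a rotation vector about the tool's x, y, z scaled (see below), then the closure, from 0 (fully open) to 1 (shut). A call has 1 to 20 rows; each row is the pose to reach, as a shift and turn from the pose commanded when the call began, along the tool's axes at that moment; what a row does not reach only later rows make up. The controller multiplies each number of a shift by 25 cm and each number of a turn by 60 degrees. A row lasts 1/8 s, in which the tool goes at most 62.5 mm and 10.7 degrees, less where a joint would pass 70% of its speed; a pose out of reach is approached as far as the arm can. A call with a number of a shift or a turn outside -1 to 1 is refused whole. A call with a gripper value outside its range is refused whole. The fingers move at their own pace and stop on an object; FORCE is the grip in N (left out, the last holds). Time passes only in rows, so rows that repeat a pose let the fingers close. It gives the time, the measured TCP pose, the force, the opening and the grip force at its end, in the units of the state.
- robot.observe(): the state, without advancing time (a new reading comes with each control period).
- robot.camera(name): name is "side" or "top"; returns (picture, depth): 384x512x3 uint8, red, green, blue; 384x512 float32, m along the optical axis (not along the pixel's ray), 0 where there is no reading.
- robot.camera_model(name): a dict with "fovy" (degrees; the focal length in pixels is half the picture's height over the tangent of half this angle, whatever the lens; pixels are square), "cx", "cy" (the principal point, pixels), "T" (4x4, takes a point from camera to world coordinates). Camera axes: x right, y up, looking along -z (the intrinsics and any distortion apply to the point x, -y, -z); pixel columns grow to the right and rows downward; lengths in m; the calibration is good to about 2 mm. A picture is of the moment at which its call begins. camera_model takes no time and is no camera call.
- robot.hand_in(): hands the job in; it is judged then, once.
The state is a dict: "t": time; "q": joint angles; "joint_vel": joint speeds; "tau": joint torques, N m; "tool_pos": TCP position; "ee_rot": TCP orientation; "ft_force": force on the tool from outside, world axes, zero at the start; "torque": the same for the moment, N m; "opening": finger opening in m; "finger_force": force on a finger pad.
Only numpy, scipy, OpenCV 4.12 (cv2) and the standard library are available. Lean on these libraries where they do the work, as an engineer would, in place of code of your own. Each camera call takes 0.05 s, during which the arm holds its last target. There are 200 camera calls.

## Working session

There is one attempt and no reset: what is moved stays moved. The work goes in short steps, Python scripts to look and compute and a shell command to move; the robot and the scene stay as the last step left them, time stands still between calls to the robot, and variables do not carry over. Pictures are saved under pics/ and viewed, at most 10 in all, crops included, and the job is handed in when it is done.

```bash
ls; mkdir -p pics; python3 - <<'E'
from rig import robot
import cv2,numpy as np
o=robot.observe();print({k:np.round(v,3) for k,v in o.items()})
for n in("side","top"):
    im,d=robot.camera(n);cv2.imwrite(f"pics/{n}0.png",cv2.cvtColor(im,cv2.COLOR_RGB2BGR));np.save(f"pics/{n}0.npy",d)
    m=robot.camera_model(n);print(n,{k:(np.round(v,4) if not isinstance(v,str) else v) for k,v in m.items()},(d==0).mean())
E
```

```text
pics
{'t': np.float64(0.0), 'q': array([-1.465,  0.105,  0.096,  1.564,  0.   ,  1.353]), 'joint_vel': array([-0.001, -0.001, -0.001,  0.001, -0.   , -0.   ]), 'tau': array([-1.0000e-03, -5.5693e+01,  5.0365e+01,  1.7000e-02, -0.0000e+00,
        0.0000e+00]), 'tool_pos': array([ 0.191, -0.568,  0.245]), 'ee_rot': array([-0.001,  0.987,  0.161,  0.   ]), 'ft_force': array([-0.12 ,  0.844,  0.402]), 'torque': array([ 0.043, -0.001, -0.018]), 'finger_force': np.float64(0.0), 'opening': np.float64(0.085)}
side {'fovy': np.float64(42.2898), 'cx': np.float64(259.3828), 'cy': np.float64(192.567), 'T': array([[ 0.9719,  0.1156, -0.2048,  0.2407],
       [-0.2343,  0.5544, -0.7986, -1.167 ],
       [ 0.0212,  0.8242,  0.5659,  0.8776],
       [ 0.    ,  0.    ,  0.    ,  1.    ]])} 0.0037892659505208335
top {'fovy': np.float64(48.5903), 'cx': np.float64(252.1528), 'cy': np.float64(187.5292), 'T': array([[ 0.004 ,  0.9989, -0.047 ,  0.4555],
       [-1.    ,  0.0039, -0.0029, -0.0783],
       [-0.0028,  0.047 ,  0.9989,  1.2998],
       [ 0.    ,  0.    ,  0.    ,  1.    ]])} 0.0038197835286458335
```

View pics/top0.png

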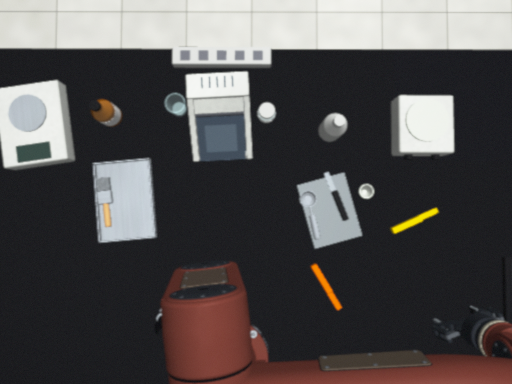

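View pics/side0.png

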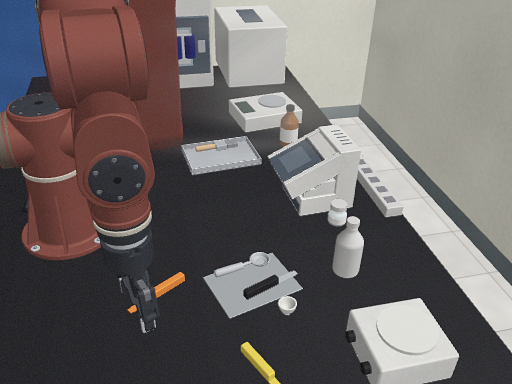

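The top view shows the module at about (220,115), facing the robot. The tray with the brush is at (125,200), and the mat at (328,210) holds the black-handled scraper (blade tip at ~(328,175)) with the spoon on its left. The orange and yellow bars are decoys. The side view agrees with this.

```bash
cat > h.py <<'E'
import numpy as np, cv2
from rig import robot
from scipy.spatial.transform import Rotation as R
def f(n):
    m=robot.camera_model(n);return 192/np.tan(np.radians(m["fovy"]/2)),m["cx"],m["cy"],np.array(m["T"])
def cloud(n,d):   # HxWx3 world points from depth
    F,cx,cy,T=f(n);v,u=np.mgrid[:384,:512]
    return np.stack([(u-cx)/F*d,-(v-cy)/F*d,-d],-1)@T[:3,:3].T+T[:3,3]
def ray(n,uv,z):  # pixel -> point on plane z
    F,cx,cy,T=f(n);uv=np.atleast_2d(uv)
    r=np.c_[(uv[:,0]-cx)/F,-(uv[:,1]-cy)/F,-np.ones(len(uv))]@T[:3,:3].T
    return T[:3,3]+r*((z-T[2,3])/r[:,2])[:,None]
def proj(n,P):
    F,cx,cy,T=f(n);p=(np.atleast_2d(P)-T[:3,3])@T[:3,:3]
    return np.c_[cx-F*p[:,0]/p[:,2],cy+F*p[:,1]/p[:,2]]
def shot(n,name):
    im,d=robot.camera(n);cv2.imwrite(f"pics/{name}.png",im[...,::-1]);np.save(f"pics/{name}.npy",d);return im,d
def load(name): return cv2.imread(f"pics/{name}.png")[...,::-1],np.load(f"pics/{name}.npy")
def pose():
    o=robot.observe();q=o["ee_rot"];return np.array(o["tool_pos"]),R.from_quat([q[1],q[2],q[3],q[0]])
def rows(targets,p=None,Rm=None): # targets: (pos, Rotation) -> row numbers
    p0,R0=pose()
    p=p0 if p is None else p;Rm=R0 if Rm is None else Rm
    for tp,tr in targets:
        print("shift",np.round(Rm.inv().apply(np.array(tp)-p)/.25,3),"turn",np.round((Rm.inv()*tr).as_rotvec()/np.radians(60),3))
E
python3 - <<'E'
from h import *
def rect(n,im,d,mask,lab):
    P=cloud(n,d)
    cs,_=cv2.findContours(mask.astype(np.uint8),cv2.RETR_EXTERNAL,cv2.CHAIN_APPROX_NONE)
    for c in cs:
        if cv2.contourArea(c)<25: continue
        mm=np.zeros(mask.shape,np.uint8);cv2.drawContours(mm,[c],-1,1,-1);z=np.median(P[(mm>0)&(d>0)][:,2])
        W=ray(n,c[:,0].astype(float),z)[:,:2];r=cv2.minAreaRect((W*1000).astype(np.float32))
        print(n,lab,'px',c[:,0].mean(0).round(),'z',round(z*1000,1),'ctr',np.round(r[0],1),'size',np.round(r[1],1),'ang',round(r[2],1))
for n in("top","side"):
    im,d=load(n+"0");P=cloud(n,d);x,y,z=P[...,0],P[...,1],P[...,2]
    g=im.astype(int);s=g.sum(2)
    reg=(x>.25)&(x<.62)&(y<-.2)&(y>-.5)
    rect(n,im,d,reg&(s>330)&(z<.02)&(z>-.02),'mat')
    # handle: dark pixels within mat with height
    rect(n,im,d,reg&(s<150)&(z>.012)&(z<.05),'handle')
    rect(n,im,d,(y>.1)&(y<.4)&(x<.6)&(x>.2)&(s>200)&(z<.05),'tray')
    print('floor z',np.median(z[(x>.4)&(x<.6)&(y>-.2)&(y<-.05)&(abs(z)<.05)]))
im,d=load("top0");P=cloud("top",d);z=P[...,2]
# module: pixels >60mm in region
m=(P[...,0]>.42)&(P[...,0]<.8)&(abs(P[...,1]-.02)<.12)&(z>.09)&(z<.23)
rect("top",im,d,m,'module')
for xx in range(0,1):
  for u in (205,220,235,245,193,250):
    print(u,[tuple(np.round(P[v,u]*1000).astype(int)) for v in range(150,70,-10)])
E
```

```text
top mat px [366. 191.] z 10.5 ctr [ 507.  -418.1] size [27.7 28.1] ang 44.9
top mat px [329. 209.] z 4.0 ctr [ 455.8 -305.1] size [214.4 153.9] ang 15.7
top handle px [340. 205.] z 25.0 ctr [ 463.3 -336.2] size [85.8 11.2] ang 21.6
top tray px [125. 201.] z 4.2 ctr [477.5 315.3] size [247.8 181.2] ang 5.0
floor z -0.0008443423560393626
side mat px [288. 305.] z 14.0 ctr [ 508.7 -406.8] size [21.6 28.3] ang 77.6
side mat px [177. 282.] z 12.6 ctr [ 267.3 -277.1] size [45.7 16.7] ang 33.9
side mat px [252. 283.] z 5.7 ctr [ 452.7 -300.5] size [215.1 169.2] ang 15.6
side handle px [261. 286.] z 25.2 ctr [ 460.3 -347.8] size [97.3 27.6] ang 20.8
side tray px [220. 155.] z 7.5 ctr [478.3 319.9] size [250.7 209. ] ang 5.2
floor z 0.0012041744010030664
top module px [219. 117.] z 170.0 ctr [697.8  15.3] size [231.  167.8] ang 3.1
205 [(np.int64(613), np.int64(55), np.int64(135)), (np.int64(639), np.int64(54), np.int64(145)), (np.int64(665), np.int64(53), np.int64(157)), (np.int64(690), np.int64(52), np.int64(168)), (np.int64(715), np.int64(52), np.int64(175)), (np.int64(740), np.int64(51), 
[... 1289 characters left out ...]
)), (np.int64(639), np.int64(87), np.int64(144)), (np.int64(666), np.int64(87), np.int64(152)), (np.int64(689), np.int64(84), np.int64(170)), (np.int64(715), np.int64(84), np.int64(177)), (np.int64(740), np.int64(83), np.int64(184)), (np.int64(761), np.int64(80), np.int64(203)), (np.int64(790), np.int64(82), np.int64(196))]
250 [(np.int64(614), np.int64(-68), np.int64(131)), (np.int64(640), np.int64(-68), np.int64(144)), (np.int64(665), np.int64(-68), np.int64(155)), (np.int64(691), np.int64(-68), np.int64(163)), (np.int64(757), np.int64(-67), np.int64(-2)), (np.int64(788), np.int64(-67), np.int64(-3)), (np.int64(818), np.int64(-67), np.int64(1)), (np.int64(850), np.int64(-66), np.int64(0))]
```

```bash
python3 - <<'E'
import cv2,numpy as np
a=cv2.imread('pics/top0.png');s=cv2.imread('pics/side0.png')
c=[a[60:170,170:280],a[155:265,285:395],s[115:225,260:370],s[235:345,200:310]]
c=[cv2.resize(x,(400,300),interpolation=cv2.INTER_CUBIC) for x in c]
cv2.imwrite('pics/crop1.png',np.vstack([np.hstack(c[:2]),np.hstack(c[2:])]))
E
```

```text
(no output)
```

View pics/crop1.png

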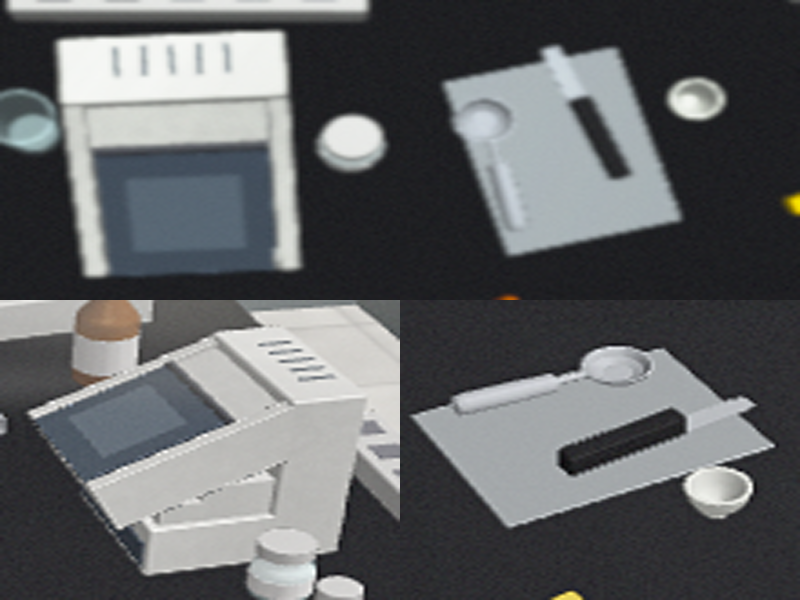

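The crops confirm the scraper handle with its blade pointing up the picture, and the dark blue-grey cover between the white cheeks.

```bash
python3 - <<'E'
from h import *
c25,s25=np.cos(np.radians(25)),np.sin(np.radians(25))
for n in("top","side"):
    im,d=load(n+"0");P=cloud(n,d);g=im.astype(int);s=g.sum(2);x,y,z=np.moveaxis(P,-1,0)
    near=np.hypot(x-.465,y+.337)<.075
    m=(near&(s<190)&(z>.003)&(z<.04)).astype(np.uint8)
    c=max(cv2.findContours(m,0,1)[0],key=cv2.contourArea)
    r=cv2.minAreaRect((ray(n,c[:,0].astype(float),.025)[:,:2]*1000).astype(np.float32))
    print(n,'handle',np.round(r[0],1),np.round(r[1],1),round(r[2],1), 'topz',np.percentile(z[m>0],[50,80,95]).round(4))
    # blade: bright in region ahead
    # cover
    m=((x>.55)&(x<.75)&(abs(y-.015)<.09)&(z>.08)&(g[...,2]>g[...,0]+8)&(s<420)).astype(np.uint8)
    m=cv2.morphologyEx(m,cv2.MORPH_CLOSE,np.ones((5,5)));cs=cv2.findContours(m,0,1)[0];c=max(cs,key=cv2.contourArea)
    mm=np.zeros_like(m);cv2.drawContours(mm,[c],-1,1,-1);mm=cv2.erode(mm,np.ones((5,5)))
    Q=P[(mm>0)&(d>0)];A=np.c_[Q[:,:2],np.ones(len(Q))];w=np.linalg.lstsq(A,Q[:,2],rcond=None)[0]
    res=Q[:,2]-A@w;k=abs(res)<.008;w=np.linalg.lstsq(A[k],Q[k,2],rcond=None)[0]
    nn=np.array([-w[0],-w[1],1]);nn/=np.linalg.norm(nn)
    print(n,'cover plane',w.round(4),'normal',nn.round(3),'slope',np.degrees(np.arccos(nn[2])).round(1),'yaw',np.degrees(np.arctan2(-nn[1],-nn[0])).round(1),len(Q),'bbox',cv2.boundingRect(c))
    q=cv2.approxPolyDP(c,4,True)[:,0].astype(float)
    F,cx,cy,T=f(n);rr=np.c_[(q[:,0]-cx)/F,-(q[:,1]-cy)/F,-np.ones(len(q))]@T[:3,:3].T
    t=-(T[:3,3]@nn-nn[2]*w[2])/(rr@nn);print(np.c_[q,(T[:3,3]+rr*t[:,None])*1000].round(0))
    # back top edge / wide white top z~200
    m=((x>.7)&(abs(y-.015)<.12)&(z>.19)&(z<.21)).astype(np.uint8);c=max(cv2.findContours(m,0,1)[0],key=cv2.contourArea)
    r=cv2.minAreaRect((ray(n,c[:,0].astype(float),.2)[:,:2]*1000).astype(np.float32));print(n,'top',np.round(r[0],1),np.round(r[1],1),round(r[2],1),cv2.boxPoints(r).round())
    # tray
    m=((y>.1)&(y<.45)&(x<.65)&(x>.25)&(s>200)&(z<.05)).astype(np.uint8);c=max(cv2.findContours(m,0,1)[0],key=cv2.contourArea)
    r=cv2.minAreaRect((ray(n,c[:,0].astype(float),.02)[:,:2]*1000).astype(np.float32));print(n,'tray',np.round(r[0],1),np.round(r[1],1),round(r[2],1))
E
```

```text
top handle [ 463.2 -336. ] [88. 14.] 21.6 topz [0.024  0.0268 0.0296]
top cover plane [ 0.4597  0.024  -0.1501] normal [-0.418 -0.022  0.908] slope 24.7 yaw 3.0 1801 bbox (196, 113, 50, 48)
[[242. 113. 708. -47. 174.]
 [196. 116. 699.  76. 173.]
 [200. 160. 587.  71. 121.]
 [245. 158. 593. -55. 121.]]
top top [769.9  17. ] [ 78.5 163.8] 2.3 [[727.  97.]
 [734. -66.]
 [812. -63.]
 [806. 100.]]
top tray [477.6 311.5] [245.3 180.1] 5.4
side handle [ 460.2 -347.2] [101.4  29.1] 21.6 topz [0.0245 0.0272 0.029 ]
side cover plane [ 0.4639  0.0223 -0.1504] normal [-0.421 -0.02   0.907] slope 24.9 yaw 2.7 790 bbox (270, 139, 52, 43)
[[305. 139. 695.  73. 174.]
 [270. 158. 587.  68. 124.]
 [283. 181. 592. -60. 123.]
 [321. 160. 701. -53. 174.]]
side top [766.1   6.1] [ 85.3 181.4] 3.0 [[719.  94.]
 [728. -87.]
 [813. -82.]
 [804.  99.]]
side tray [500.4 302.2] [298.4 208.6] 5.2
```

```bash
cat >> h.py <<'E'
def tool(psi,pitch=0): # tool x along yaw psi raised by pitch (deg), z down
    a,b=np.radians(psi),np.radians(pitch)
    x=np.array([np.cos(b)*np.cos(a),np.cos(b)*np.sin(a),np.sin(b)]);y=np.array([np.sin(a),-np.cos(a),0])
    return R.from_matrix(np.c_[x,y,np.cross(x,y)])
YAW=2.9;EDGE=np.array([.590,.007,.115])
def mod(s,n,y=0): # deck coords -> world
    M=R.from_euler('z',YAW,degrees=True).as_matrix();c,k=np.cos(np.radians(25)),np.sin(np.radians(25))
    return EDGE+M@np.array([c*s-k*n,y,k*s+c*n])
E
python3 -c "
from h import *
g=np.array([.4728,-.3323,0]);r=tool(21.6)
rows([(g+[0,0,.13],r),(g+[0,0,.021],r)])"
```

```text
shift [ 1.37  -0.536  0.459] turn [-0.001 -0.    -0.051]
shift [ 1.37  -0.536  0.895] turn [-0.001 -0.    -0.051]
```

```bash
python3 -m handwheel '0.25 -0.1 0.1 0 0 -0.02 0.3;0.5 -0.2 0.2 0 0 -0.05 0.55;0.7 -0.27 0.25 0 0 -0.05 0.55;0.95 -0.4 0.35 0 0 -0.05 0.55;0.99 -0.5 0.43 0 0 -0.05 0.55;0.99 -0.5 0.43 0 0 -0.05 0.55' 100
python3 -c "
from h import *
g=np.array([.4728,-.3323,0]);r=tool(21.6)
rows([(g+[0,0,.08],r),(g+[0,0,.021],r)])"
```

```text
t: 0.85
tool_pos: [0.3859, -0.3674, 0.1348]
ee_rot: [-0.003, 0.982, 0.189, -0.001]
ft_force: [-0.7, -0.5, 0.5]
opening: 0.0383
finger_force: 0.0
shift [ 0.375 -0.     0.219] turn [-0.005  0.001  0.003]
shift [0.375 0.001 0.455] turn [-0.005  0.001  0.003]
```

```bash
python3 -m handwheel '0.2 0 0.1 0 0 0 0.55;0.375 0 0.22 0 0 0 0.55;0.375 0 0.22 0 0 0 0.55;0.375 0 0.3 0 0 0 0.55;0.375 0 0.38 0 0 0 0.55;0.375 0 0.43 0 0 0 0.55;0.375 0 0.45 0 0 0 0.55;0.375 0 0.45 0 0 0 0.55'
python3 -c "
from h import *
shot('top','top1');shot('side','side1')
g=np.array([.4728,-.3323,0]);r=tool(21.6)
rows([(g+[0,0,.021],r)])
im=load('side1')[0][230:350,190:330];im2=load('top1')[0][150:270,280:420]
cv2.imwrite('pics/c2.png',cv2.resize(np.hstack([im,im2])[...,::-1],(800,343)))"
```

```text
t: 1.85
tool_pos: [0.4728, -0.3373, 0.0252]
ee_rot: [-0.0, 0.982, 0.187, -0.0]
ft_force: [-0.1, -0.0, -0.4]
opening: 0.0386
finger_force: 0.0
shift [ 0.006 -0.02   0.02 ] turn [ 0.001 -0.    -0.001]
```

View pics/c2.png

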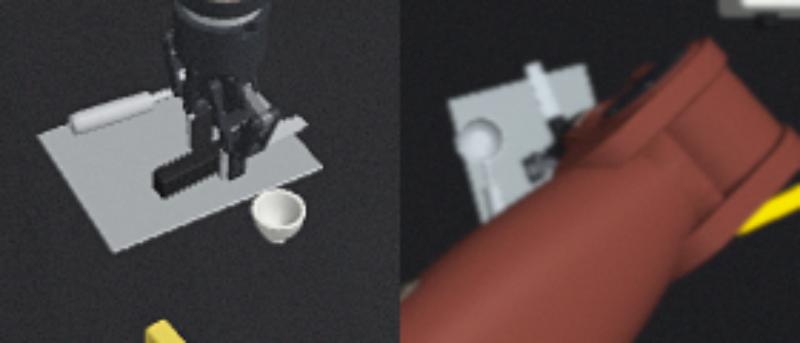

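The side crop shows the handle between the fingers, clear of the spoon and crucible. Next I lower the last 4 mm, close and lift.

```bash
python3 -m handwheel '0.006 -0.02 0.018 0 0 0 0.55;0.006 -0.02 0.018 0 0 0 0.55;0.006 -0.02 0.018 0 0 0 1;0.006 -0.02 0.018 0 0 0 1;0.006 -0.02 0.018 0 0 0 1;0.006 -0.02 0.018 0 0 0 1;0.006 -0.02 0.018 0 0 0 1' 100
python3 -m handwheel '0 0 -0.02 0 0 0 1;0 0 -0.1 0 0 0 1;0 0 -0.3 0 0 0 1;0 0 -0.6 0 0 0 1;0 0 -0.6 0 0 0 1'
python3 -c "
from h import *
# tool grasp: blade tip at 107-10=97mm ahead, blade mid plane
p,r=pose();print(p,r.as_matrix().round(3).tolist())
rt=tool(YAW,25)
off=lambda s,n: mod(s,n)-rt.apply([.097,0,.0143])
print('via',off(-40,-4)); rows([(off(-60,-4),rt),(off(-40,-4),rt)])"
```

```text
t: 2.82
tool_pos: [0.4728, -0.3322, 0.0213]
ee_rot: [0.0, 0.982, 0.187, 0.0]
ft_force: [0.0, 1.3, 5.0]
opening: 0.0155
finger_force: 99.0
t: 3.45
tool_pos: [0.4742, -0.3338, 0.1773]
ee_rot: [0.004, 0.982, 0.187, 0.002]
ft_force: [0.0, 0.1, -1.7]
opening: 0.0156
finger_force: 98.2
[ 0.47418798 -0.33376385  0.17733152] [[0.93, 0.367, 0.006], [0.367, -0.93, -0.006], [0.003, 0.008, -1.0]]
via [-34.02141204  -1.7463385  -20.44299539]
shift [-199.438  -69.55   115.167] turn [-0.061  0.409  0.307]
shift [-130.646  -46.091   81.741] turn [-0.061  0.409  0.307]
```

```bash
python3 -c "
from h import *
rt=tool(YAW,25)
off=lambda s,n: mod(s,n)-rt.apply([.097,0,.015])
print('via',off(-.04,-.004)); rows([(off(-.06,-.004),rt),(off(-.04,-.004),rt)])"
```

```text
via [0.461352   0.00048297 0.06707068]
shift [ 0.373 -1.289  0.466] turn [-0.061  0.409  0.307]
shift [ 0.442 -1.266  0.432] turn [-0.061  0.409  0.307]
```

```bash
python3 -m handwheel '0.1 -0.25 0 0 0.1 0.1 1;0.15 -0.5 0 -0.02 0.2 0.2 1;0.2 -0.75 0 -0.04 0.3 0.3 1;0.25 -0.95 0.05 -0.06 0.41 0.307 1;0.25 -0.95 0.1 -0.06 0.41 0.307 1;0.25 -0.95 0.1 -0.06 0.41 0.307 1;0.25 -0.95 0.1 -0.06 0.41 0.307 1'
python3 -c "
from h import *
rt=tool(YAW,25)
off=lambda s,n: mod(s,n)-rt.apply([.097,0,.015])
rows([(off(-.06,-.004),rt),(off(-.03,-.004),rt)])"
```

```text
t: 4.32
tool_pos: [0.4646, -0.0972, 0.1475]
ee_rot: [-0.015, 0.979, 0.026, 0.204]
ft_force: [0.4, -1.5, 0.6]
opening: 0.0157
finger_force: 98.5
shift [-0.203 -0.385  0.307] turn [-0.018  0.024 -0.001]
shift [-0.083 -0.385  0.304] turn [-0.018  0.024 -0.001]
```

```bash
python3 -m handwheel '-0.2 -0.2 0 -0.018 0.024 0 1;-0.2 -0.385 0.15 -0.018 0.024 0 1;-0.2 -0.385 0.307 -0.018 0.024 0 1;-0.2 -0.385 0.307 -0.018 0.024 0 1;-0.083 -0.385 0.305 -0.018 0.024 0 1;-0.083 -0.385 0.305 -0.018 0.024 0 1;-0.083 -0.385 0.305 -0.018 0.024 0 1'
python3 - <<'E'
from h import *
rt=tool(YAW,25)
off=lambda s,n: mod(s,n)-rt.apply([.097,0,.015])
rows([(off(-.03,-.004),rt),(off(.027,-.004),rt)])
p,r=pose();tip=p+r.apply([.097,0,.015]);print('tip pred',tip)
for n in('top','side'):
    im,d=shot(n,n+'3');print(n,'tip px',proj(n,tip).round(1),'base px',proj(n,p+r.apply([.037,0,.015])).round(1),'edge px',proj(n,[mod(0,0),mod(0,0,.067),mod(0,0,-.067),mod(0,.006),mod(0,-.008)]).round(1).tolist())
a=load('side3')[0][120:220,220:345];b=load('top3')[0][110:210,160:285]
cv2.imwrite('pics/c3.png',np.vstack([cv2.resize(x,(720,288)) if 0 else cv2.resize(x[...,::-1],(375,300),interpolation=cv2.INTER_CUBIC) for x in(a,b)]))
E
```

```text
t: 5.2
tool_pos: [0.4904, -0.0012, 0.0706]
ee_rot: [-0.008, 0.978, 0.024, 0.208]
ft_force: [-0.8, 0.3, -1.2]
opening: 0.0155
finger_force: 98.7
shift [-0.071 -0.012 -0.035] turn [-0.004  0.017 -0.003]
shift [ 0.156 -0.013 -0.039] turn [-0.004  0.017 -0.003]
tip pred [0.58502114 0.00340237 0.09629482]
top tip px [[224.7 161.8]] base px [[226.1 181.6]] edge px [[223.0, 159.3], [199.1, 160.4], [246.9, 158.2], [222.9, 160.0], [223.2, 158.4]]
side tip px [[274.5 177.2]] base px [[256.2 186.8]] edge px [[276.0, 171.0], [269.1, 159.5], [283.5, 183.3], [275.3, 169.5], [277.0, 172.9]]
```

View pics/c3.png

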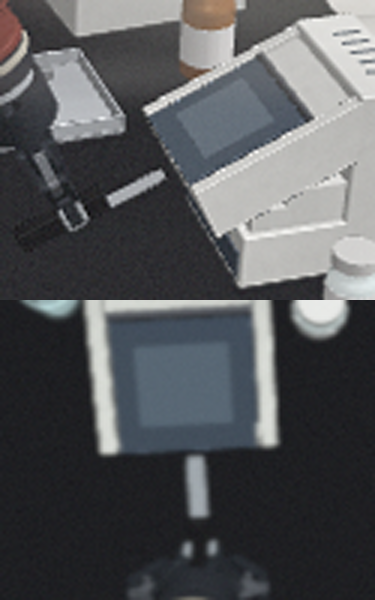

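The blade points at the middle of the cover's front edge. The tip is at side ≈(274.7,178.5) and top ≈(225,161.7). I'll measure it to sub-pixel before inserting.

```bash
cat > blade.py <<'E'
from h import *
import sys
from scipy.ndimage import map_coordinates as mc
p,r=pose()
for n in('top','side'):
    im,d=shot(n,n+sys.argv[1]);g=im.sum(2).astype(float)/3
    B,Tp=proj(n,[p+r.apply([.037,0,.015]),p+r.apply([.097,0,.015])]);L=np.linalg.norm(Tp-B);e=(Tp-B)/L;o=np.array([-e[1],e[0]])
    k=np.arange(-6,6.01,.25);out=[]
    for a in(.3,.45,.6,.75,.88):
        q=(B+a*(Tp-B))[:,None]+o[:,None]*k;v=mc(g,[q[1],q[0]],order=1);w=np.clip(v-80,0,None);out.append((w*k).sum()/w.sum())
    c=np.mean(out);t=np.arange(-12,8,.25);q=(Tp+o*c)[:,None]+e[:,None]*t;v=mc(g,[q[1],q[0]],order=1)
    print(n,'perp off px',np.round(out,2),'dir',o.round(2),'L',L.round(1),'along',np.round(v[::4]))
E
python3 blade.py 4; python3 -c "
from h import *
rt=tool(YAW,25)
off=lambda s,n: mod(s,n)-rt.apply([.097,0,.015])
rows([(off(-.03,-.004),rt),(off(.027,-.004),rt)]);print(pose()[0],[ (c) for c in pose()[1].as_matrix()[:,0].round(3)])
for n in('top','side'):
  e=proj(n,[mod(0,0),mod(0,.01),mod(.01,0),mod(0,0,.01)]);print(n,(e[1:]-e[0]).round(2))"
```

```text
top perp off px [-0.11 -0.24 -0.35 -0.27 -0.28] dir [ 1.   -0.07] L 19.8 along [168. 169. 169. 166. 167. 167. 168. 167. 167. 168. 166. 155. 115.  63.
  52.  73.  79.  79.  78.  79.]
side perp off px [-0.23 -0.18 -0.14 -0.08 -0.15] dir [0.46 0.89] L 20.6 along [171. 171. 170. 171. 170. 170. 171. 170. 170. 171. 174. 159.  68.  38.
  44.  48.  83. 123. 105.  87.]
shift [-0.065 -0.009 -0.041] turn [-0.005  0.019 -0.003]
shift [ 0.163 -0.01  -0.045] turn [-0.005  0.019 -0.003]
[ 4.89353953e-01 -3.37087738e-04  6.85224054e-02] [np.float64(0.914), np.float64(0.043), np.float64(0.404)]
top [[-0.17  1.14]
 [-0.25 -3.4 ]
 [-3.57  0.17]]
side [[-1.26 -2.47]
 [ 3.03 -1.65]
 [-1.06 -1.76]]
```

```bash
python3 -m handwheel '-0.065 -0.01 -0.041 -0.005 0.019 0 1;-0.065 -0.01 -0.041 -0.005 0.019 0 1;-0.065 -0.01 -0.041 -0.005 0.019 0 1;-0.065 -0.01 -0.041 -0.005 0.019 0 1'; python3 blade.py 5; python3 - <<'E'
from h import *
from scipy.ndimage import map_coordinates as mc
rt=tool(YAW,25)
off=lambda s,n: mod(s,n)-rt.apply([.097,0,.015])
rows([(off(-.03,-.004),rt),(off(.027,-.004),rt)])
for n in('top','side'):
    im,_=load(n+'0');g=im.sum(2)/3.
    for y in(-.072,-.04,0,.04,.072):   # along s at n=.006
        s=np.arange(-.012,.0121,.002);q=proj(n,[mod(a,.006 if abs(y)<.06 else .006,y) for a in s]);print(n,'s-scan y',y,mc(g,[q[:,1],q[:,0]],order=1).round().astype(int))
im,_=load('side0');g=im.sum(2)/3.
for y in(-.03,0,.03):
    k=np.arange(-.03,.0201,.003);q=proj('side',[mod(0,a,y) for a in k]);print('n-scan -30..20 y',y,mc(g,[q[:,1],q[:,0]],order=1).round().astype(int))
for n in('top','side'):
    y=np.arange(-.09,.0901,.004);im,_=load(n+'0');g=im.sum(2)/3.
    q=proj(n,[mod(.01,.006,a) for a in y]);print(n,'y-scan',mc(g,[q[:,1],q[:,0]],order=1).round().astype(int))
E
```

```text
t: 5.9
tool_pos: [0.4896, 0.0002, 0.0691]
ee_rot: [-0.008, 0.978, 0.024, 0.207]
ft_force: [-0.1, 0.4, -0.4]
opening: 0.0159
finger_force: 98.7
top perp off px [-0.37 -0.28 -0.23 -0.15 -0.23] dir [ 1.   -0.07] L 19.8 along [167. 169. 167. 168. 168. 168. 168. 168. 167. 168. 167. 156. 116.  64.
  51.  72.  78.  79.  79.  79.]
side perp off px [-0.12 -0.29 -0.23 -0.32 -0.16] dir [0.46 0.89] L 20.6 along [171. 172. 170. 171. 170. 172. 171. 172. 171. 171. 174. 167.  62.  40.
  43.  48.  81. 125. 102.  86.]
shift [-0.067 -0.007 -0.039] turn [-0.005  0.019 -0.002]
shift [ 0.161 -0.008 -0.044] turn [-0.005  0.019 -0.002]
top s-scan y -0.072 [ 32  33  32  32  36  61  97 145 181 205 212 212 212]
top s-scan y -0.04 [31 30 30 31 32 34 46 59 73 78 80 78 79]
top s-scan y 0 [33 31 30 31 32 38 48 65 75 79 79 79 78]
top s-scan y 0.04 [30 29 30 31 33 45 59 75 79 81 80 79 79]
top s-scan y 0.072 [ 31  31  32  32  39  55 103 154 196 211 216 217 216]
side s-scan y -0.072 [ 42  43  42  47  57  96 135 185 209 207 205 203 201]
side s-scan y -0.04 [43 44 48 44 59 85 87 90 91 89 89 90 90]
side s-scan y 0 [43 44 43 47 61 96 97 89 88 89 89 89 90]
side s-scan y 0.04 [42 43 43 45 50 72 93 93 91 90 89 88 90]
side s-scan y 0.072 [ 48  49  46  43  48  71 117 179 217 213 211 216 209]
n-scan -30..20 y -0.03 [100 100  95 112 116 103  80  90 110  84  95 114 121  80  94 124 106]
n-scan -30..20 y 0 [ 98  84  89  97 114 100  85 147 124  95  88 111  97  79 103  92  91]
n-scan -30..20 y 0.03 [132  94  85  94 118  87  90 116  86  86  78  79  80  84  90  99  83]
top y-scan [ 31  40 106 189 214 204 170 125  86  79  79  80  78  79  78  79  80  79
  80  79  79  79  78  79  78  78  79  79  79  78  78  78  80  79  79  79
  79  80  98 158 209 217 211 161  68  33]
side y-scan [191 190 202 206 203 188 128  87  87  89  89  88  89  90  92  91  88  87
  88  87  87  89  89  88  88  90  92  90  90  90  89  88  89  89  91  91
  88  86 103 162 226 208 189 132  68  53]
```

```bash
python3 -c "
from h import *
o=robot.observe();print(o['q'].round(3),o['tau'].round(1))"
python3 -m handwheel '0 0 -0.04 0 0 0 1;0 0 -0.08 0 0 0 1;0 0 -0.08 0 0 0 1;0 0 -0.08 0 0 0 1'; python3 -c "
from h import *
o=robot.observe();print(o['q'].round(3),o['tau'].round(1))"
```

```text
[-0.374 -0.841 -1.03   1.     0.172  2.751] [  0.  -16.9  55.1  -4.3   0.6  -0. ]
t: 6.5
tool_pos: [0.4885, -0.0009, 0.0869]
ee_rot: [-0.009, 0.979, 0.024, 0.203]
ft_force: [0.8, 0.7, -0.8]
opening: 0.0157
finger_force: 98.6
[-0.377 -0.841 -0.995  1.043  0.172  2.747] [ -0.  -17.3  55.8  -4.3   0.7  -0. ]
```

```bash
python3 - <<'E'
from h import *
p,r=pose();tip=p+r.apply([.097,0,.015])
M=tool(YAW,25).as_matrix();v=(tip-mod(0,0))@np.c_[M[:,0],-M[:,1],-M[:,2]];print('tip s,y,n',v.round(4))
rt=tool(YAW,21)
off=lambda s,n: mod(s,n)-rt.apply([.097,0,.015])
k=np.tan(np.radians(4))
rows([(off(s,-.0035-s*k),rt) for s in(-.01,.01,.028)])
E
```

```text
tip s,y,n [-0.0076 -0.0029  0.    ]
shift [-0.007 -0.011 -0.005] turn [-0.006 -0.041 -0.002]
shift [ 0.074 -0.011 -0.002] turn [-0.006 -0.041 -0.002]
shift [ 0.146 -0.011  0.002] turn [-0.006 -0.041 -0.002]
```

```bash
python3 -m handwheel '-0.007 -0.011 -0.005 -0.006 -0.041 0 1;-0.007 -0.011 -0.005 -0.006 -0.041 0 1;-0.007 -0.011 -0.005 -0.006 -0.041 0 1;-0.007 -0.011 -0.005 -0.006 -0.041 0 1'; cat > tip.py <<'E'
from h import *
p,r=pose();tip=p+r.apply([.097,0,.015])
M=tool(YAW,25).as_matrix();v=(tip-mod(0,0))@np.c_[M[:,0],-M[:,1],-M[:,2]];a=r.as_matrix()[:,0]
print('tip s,y,n',(v*1000).round(1),'pitch',np.degrees(np.arcsin(a[2])).round(1),'yaw',np.degrees(np.arctan2(a[1],a[0])).round(1),'q',robot.observe()['q'].round(2))
E
python3 tip.py;python3 - <<'E'
from h import *
rt=tool(YAW,21)
off=lambda s,n: mod(s,n)-rt.apply([.097,0,.015])
k=np.tan(np.radians(4))
rows([(off(s,-.0035-s*k),rt) for s in(-.01,.01,.028)])
E
python3 blade.py 6
```

```text
t: 7.0
tool_pos: [0.486, 0.0018, 0.0871]
ee_rot: [-0.005, 0.983, 0.024, 0.182]
ft_force: [0.1, -0.8, -1.1]
opening: 0.0156
finger_force: 98.6
tip s,y,n [-10.4  -0.2  -3. ] pitch 21.0 yaw 2.8 q [-0.36 -0.78 -0.95  1.06  0.14  2.76]
shift [ 0.002  0.    -0.001] turn [-0.    -0.    -0.002]
shift [ 0.082 -0.    -0.001] turn [-0.    -0.    -0.002]
shift [ 0.154 -0.    -0.001] turn [-0.    -0.    -0.002]
top perp off px [-0.32 -0.34 -0.25 -0.21 -0.21] dir [ 1.   -0.07] L 20.3 along [172. 173. 173. 173. 173. 173. 172. 172. 173. 173. 172. 161. 120.  62.
  41.  60.  76.  79.  79.  78.]
side perp off px [-0.31 -0.13 -0.21 -0.26 -0.34] dir [0.43 0.9 ] L 20.6 along [175. 175. 175. 174. 175. 174. 174. 174. 173. 175. 178. 172. 106.  39.
  48.  83. 101.  92.  89.  89.]
```

```bash
python3 -m handwheel '0.002 0 0.005 0 0 0 1;0.02 0 0.005 0 0 0 1;0.04 0 0.005 0 0 0 1;0.06 0 0.005 0 0 0 1;0.075 0 0.005 0 0 0 1;0.082 0 0.005 0 0 0 1;0.082 0 0.005 0 0 0 1'; python3 tip.py
```

```text
t: 7.98
tool_pos: [0.5058, 0.0027, 0.0935]
ee_rot: [-0.005, 0.983, 0.024, 0.182]
ft_force: [-0.1, 0.2, -2.2]
opening: 0.0159
finger_force: 98.6
tip s,y,n [10.2 -0.2 -5.5] pitch 21.0 yaw 2.8 q [-0.33 -0.69 -0.88  1.03  0.14  2.78]
```

```bash
python3 -m handwheel '0.03 0 0 0 0 0 1;0.055 0 0 0 0 0 1;0.072 0 0 0 0 0 1;0.072 0 0 0 0 0 1;0.072 0 0 0 0 0 1'; python3 tip.py;python3 - <<'E'
from h import *
rt=pose()[1]
off=lambda s,n: mod(s,n)-rt.apply([.097,0,.015])
rows([(off(.127-.099*np.cos(t),.099*np.sin(t)),rt) for t in np.arange(.15,2.0,.15)])
E
```

```text
t: 8.6
tool_pos: [0.5224, 0.0036, 0.0998]
ee_rot: [-0.005, 0.983, 0.024, 0.182]
ft_force: [-0.4, 0.9, -1.0]
opening: 0.0162
finger_force: 98.6
tip s,y,n [27.9 -0.2 -6.9] pitch 21.0 yaw 2.8 q [-0.32 -0.62 -0.83  1.02  0.13  2.8 ]
shift [-0.001 -0.001 -0.087] turn [0. 0. 0.]
shift [ 0.008 -0.001 -0.145] turn [0. 0. 0.]
shift [ 0.026 -0.001 -0.202] turn [0. 0. 0.]
shift [ 0.052 -0.001 -0.255] turn [0. 0. 0.]
shift [ 0.085 -0.001 -0.304] turn [0. 0. 0.]
shift [ 0.126 -0.001 -0.347] turn [0. 0. 0.]
shift [ 0.173 -0.001 -0.384] turn [0. 0. 0.]
shift [ 0.224 -0.002 -0.413] turn [0. 0. 0.]
shift [ 0.28  -0.002 -0.435] turn [0. 0. 0.]
shift [ 0.338 -0.002 -0.447] turn [0. 0. 0.]
shift [ 0.397 -0.002 -0.451] turn [0. 0. 0.]
shift [ 0.456 -0.002 -0.446] turn [0. 0. 0.]
shift [ 0.514 -0.002 -0.432] turn [0. 0. 0.]
```

First the small lift, then a check.

```bash
python3 -m handwheel '0 0 -0.02 0 0 0 1;0 0 -0.05 0 0 0 1;0 0 -0.085 0 0 0 1;0.004 0 -0.115 0 0 0 1;0.008 0 -0.145 0 0 0 1;0.008 0 -0.145 0 0 0 1;0.008 0 -0.145 0 0 0 1'; python3 tip.py; python3 -c "
from h import *
im,_=shot('side','side7');b,_=shot('top','top7')
cv2.imwrite('pics/c4.png',np.hstack([cv2.resize(x[...,::-1],(400,320),interpolation=cv2.INTER_CUBIC) for x in(im[110:210,225:350],b[100:200,160:285])]))"
```

```text
t: 9.48
tool_pos: [0.5118, 0.0028, 0.1349]
ee_rot: [-0.005, 0.983, 0.024, 0.183]
ft_force: [-1.3, 0.3, -0.9]
opening: 0.0159
finger_force: 98.6
tip s,y,n [33.1 -0.4 29.5] pitch 21.1 yaw 2.8 q [-0.33 -0.68 -0.8   1.1   0.13  2.79]
```

View pics/c4.png

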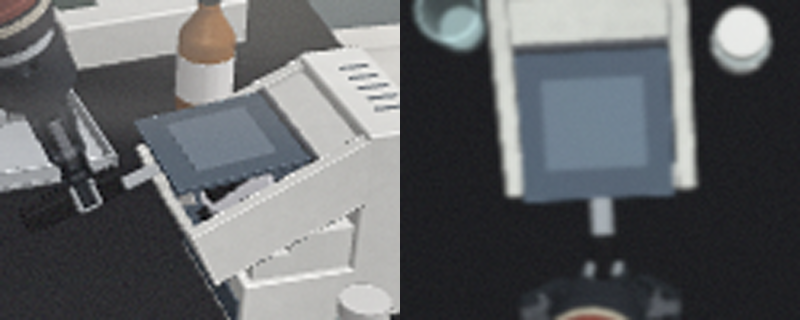

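The cover is lifting on the blade, with its front edge raised and the well visible below. I continue round the arc.

```bash
python3 -m handwheel '0.009 0 -0.028 0 0 0 1;0.018 0 -0.057 0 0 0 1;0.031 0 -0.085 0 0 0 1;0.044 0 -0.11 0 0 0 1;0.06 0 -0.136 0 0 0 1;0.077 0 -0.159 0 0 0 1;0.097 0 -0.182 0 0 0 1;0.118 0 -0.202 0 0 0 1;0.165 0 -0.239 0 0 0 1;0.19 0 -0.255 0 0 0 1;0.216 0 -0.268 0 0 0 1;0.244 0 -0.28 0 0 0 1;0.272 0 -0.29 0 0 0 1;0.3 0 -0.297 0 0 0 1;0.33 0 -0.302 0 0 0 1;0.36 0 -0.305 0 0 0 1;0.389 0 -0.306 0 0 0 1;0.42 0 -0.304 0 0 0 1;0.448 0 -0.301 0 0 0 1;0.448 0 -0.301 0 0 0 1'; python3 tip.py; python3 -c "
from h import *
im,_=shot('side','side8');b,_=shot('top','top8')
cv2.imwrite('pics/c5.png',np.hstack([cv2.resize(x[...,::-1],(400,320),interpolation=cv2.INTER_CUBIC) for x in(im[60:210,225:412],b[70:220,130:317])]))"
```

```text
t: 12.08
tool_pos: [0.5895, 0.0065, 0.2451]
ee_rot: [-0.005, 0.983, 0.024, 0.182]
ft_force: [-0.7, 0.4, -1.1]
opening: 0.0157
finger_force: 98.6
tip s,y,n [150.2  -0.7  96.5] pitch 21.0 yaw 2.8 q [-0.27 -0.4  -0.41  1.21  0.11  2.85]
```

View pics/c5.png

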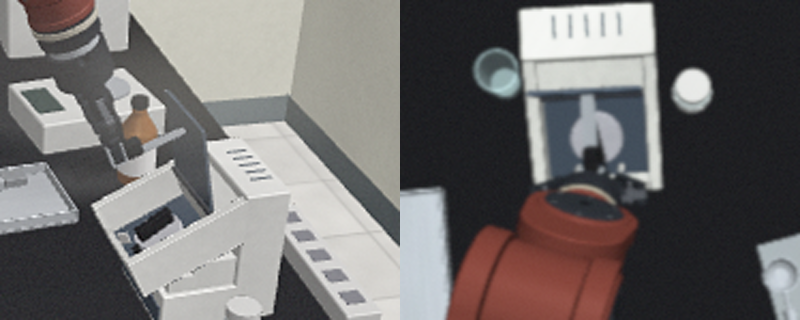

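The cover stands well back at about 1.8 rad. I push it slightly further and then back off.

```bash
python3 -m handwheel '0.03 0 0.007 0 0 0 1;0.05 0 0.012 0 0 0 1;0.05 0 0.012 0 0 0 1;-0.05 0 0 0 0 0 1;-0.2 0 0 0 0 0 1;-0.4 0 -0.05 0 0 0 1;-0.4 0 -0.05 0 0 0 1;-0.4 0 -0.05 0 0 0 1;-0.4 0 -0.05 0 0 0 1'; python3 - <<'E'
from h import *
rt=tool(5.4)
rows([([.461,.27,.17],rt),([.461,.27,.05],rt)])
for n in('top','side'):
    im,d=load(n+'0');P=cloud(n,d);x,y,z=np.moveaxis(P,-1,0)
    M=R.from_euler('z',5.4,degrees=True).as_matrix()[:2,:2];l=(P[...,:2]-[.4776,.3115])@M
    for lo in(-60,-20,20):
        k=(abs(l[...,0])<.09)&(l[...,1]*1000>lo)&(l[...,1]*1000<lo+30)&(d>0);print(n,lo,np.percentile(z[k]*1000,[10,50,90]).round(1))
E
python3 tip.py
```

```text
t: 13.3
tool_pos: [0.4919, 0.0018, 0.2209]
ee_rot: [-0.005, 0.983, 0.024, 0.182]
ft_force: [0.4, -0.3, -0.9]
opening: 0.0161
finger_force: 98.6
shift [-0.14  -1.077  0.166] turn [ 0.007 -0.35  -0.043]
shift [-0.312 -1.077  0.614] turn [ 0.007 -0.35  -0.043]
top -60 [0.1 3.4 6.7]
top -20 [-0.2  3.4  6.6]
top 20 [ 0.4  4.3 21.6]
side -60 [3.3 5.9 8.5]
side -20 [2.8 5.5 7.9]
side 20 [ 3.8  8.2 23.5]
tip s,y,n [ 51.5  -0.5 115.8] pitch 21.0 yaw 2.8 q [-0.35 -0.74 -0.68  1.29  0.14  2.77]
```

```bash
python3 -m handwheel '-0.05 -0.2 0 0 -0.05 0 1;-0.1 -0.4 0 0 -0.15 -0.02 1;-0.13 -0.6 0.05 0 -0.25 -0.03 1;-0.14 -0.8 0.1 0.005 -0.35 -0.04 1;-0.14 -0.99 0.16 0.007 -0.35 -0.043 1;-0.14 -0.99 0.16 0.007 -0.35 -0.043 1;-0.14 -0.99 0.16 0.007 -0.35 -0.043 1;-0.14 -0.99 0.16 0.007 -0.35 -0.043 1'; python3 - <<'E'
from h import *
rt=tool(5.4)
rows([([.461,.27,.06],rt),([.461,.27,.0215],rt)])
shot('side','side9')
E
python3 blade.py 10
```

```text
t: 14.3
tool_pos: [0.467, 0.2087, 0.1719]
ee_rot: [-0.015, 0.997, 0.073, -0.001]
ft_force: [0.6, 0.4, -0.5]
opening: 0.0155
finger_force: 98.6
shift [ 0.012 -0.232  0.455] turn [-0.03  0.    0.05]
shift [ 0.012 -0.227  0.609] turn [-0.03  0.    0.05]
top perp off px [-0.08 -0.13 -0.07 -0.01 -0.01] dir [ 0.99 -0.13] L 22.2 along [212. 211. 212. 211. 211. 212. 211. 210. 210. 211. 211. 211. 210. 209.
 208. 209. 208. 208. 195. 164.]
side perp off px [-1.41 -1.76 -0.57 -0.19 -0.35] dir [0.16 0.99] L 18.0 along [191. 189. 190. 188. 185. 187. 189. 188. 187. 186. 186. 185. 182. 180.
 180. 180. 180. 181. 181. 180.]
```

```bash
python3 -m handwheel '0 -0.03 0.04 0 0 0 1;0 -0.06 0.08 0 0 0 1;0 -0.06 0.08 0 0 0 1;0 -0.06 0.08 0 0 0 1'; python3 - <<'E'
from h import *
print(robot.observe()['q'].round(2))
rt=tool(5.4)
rows([([.461,.27,.06],rt),([.461,.27,.0215],rt)])
E
```

```text
t: 14.95
tool_pos: [0.4655, 0.2166, 0.1516]
ee_rot: [-0.019, 0.997, 0.08, -0.002]
ft_force: [0.2, -0.5, -0.5]
opening: 0.0155
finger_force: 98.6
[ 0.16 -0.17 -0.34  1.4   0.04  3.14]
shift [ 0.016 -0.2    0.374] turn [-0.036  0.002  0.062]
shift [ 0.017 -0.194  0.528] turn [-0.036  0.002  0.062]
```

```bash
python3 - <<'E'
from h import *
rt=tool(19)
rows([([.462,.2702,.12],rt),([.462,.2702,.0215],rt)])
E
```

```text
shift [ 0.02  -0.209  0.134] turn [-0.036 -0.002 -0.164]
shift [ 0.021 -0.194  0.528] turn [-0.036 -0.002 -0.164]
```

```bash
python3 -m handwheel '0 0 0 -0.02 0 -0.1 1;0.01 0 0 -0.036 0 -0.164 1;0.02 -0.1 0.05 -0.036 0 -0.164 1;0.02 -0.209 0.134 -0.036 0 -0.164 1;0.02 -0.209 0.134 -0.036 0 -0.164 1;0.02 -0.209 0.134 -0.036 0 -0.164 1;0.02 -0.209 0.134 -0.036 0 -0.164 1'; python3 - <<'E'
from h import *
print(robot.observe()['q'].round(2))
rt=tool(19)
rows([([.462,.2702,.035],rt),([.462,.2702,.0215],rt)])
E
```

```text
t: 15.82
tool_pos: [0.4628, 0.2697, 0.121]
ee_rot: [-0.0, 0.986, 0.164, 0.002]
ft_force: [0.7, -0.3, -1.7]
opening: 0.0158
finger_force: 98.7
[ 0.28 -0.08 -0.32  1.33 -0.    3.09]
shift [-0.004 -0.003  0.344] turn [ 0.    -0.004 -0.001]
shift [-0.004 -0.003  0.398] turn [ 0.    -0.004 -0.001]
```

```bash
python3 -m handwheel '0 0 0.12 0 -0.004 0 1;0 0 0.25 0 -0.004 0 1;0 0 0.33 0 -0.004 0 1;0 0 0.365 0 -0.004 0 1;0 0 0.38 0 -0.004 0 1;0 0 0.388 0 -0.004 0 1;0 0 0.392 0 -0.004 0 1;0 0 0.392 0 -0.004 0 1;0 0 0.392 0 -0.004 0 1'; python3 - <<'E'
from h import *
p,r=pose();shot('top','top11');im,d=shot('side','side11');print(p)
a=im[130:180,170:280];cv2.imwrite('pics/c6.png',cv2.resize(a[...,::-1],(770,350),interpolation=cv2.INTER_CUBIC))
E
```

```text
t: 16.95
tool_pos: [0.4624, 0.2704, 0.0224]
ee_rot: [0.0, 0.986, 0.165, -0.001]
ft_force: [-0.3, 0.1, -0.4]
opening: 0.0158
finger_force: 98.7
[0.46243608 0.27037009 0.02241412]
```

View pics/c6.png

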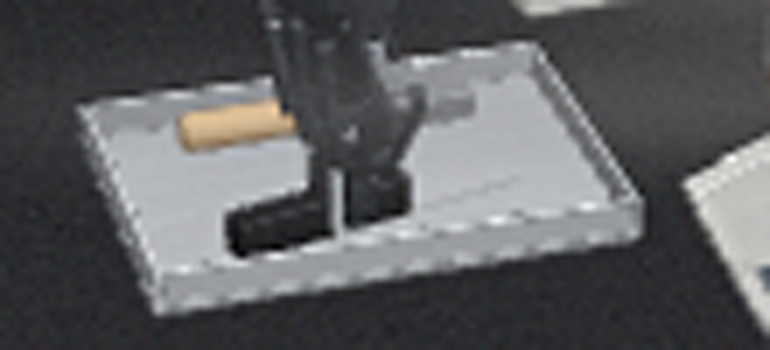

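The scraper is inside the tray and clear of the brush. I lower it gently until it touches.

```bash
python3 -m handwheel '0 0 0.003 0 0 0 1;0 0 0.005 0 0 0 1;0 0 0.005 0 0 0 1'; python3 -m handwheel '0 0 0.002 0 0 0 1;0 0 0.003 0 0 0 1;0 0 0.003 0 0 0 1'
```

```text
t: 17.42
tool_pos: [0.4624, 0.2703, 0.0214]
ee_rot: [0.0, 0.986, 0.165, -0.001]
ft_force: [-3.4, -2.1, 5.3]
opening: 0.0158
finger_force: 99.5
t: 17.8
tool_pos: [0.4624, 0.2703, 0.0213]
ee_rot: [0.0, 0.986, 0.165, -0.001]
ft_force: [-5.4, -2.7, 12.1]
opening: 0.0156
finger_force: 100.5
```

Contact made. Open slightly and go straight up.

```bash
python3 -m handwheel '0 0 -0.002 0 0 0 0.75;0 0 -0.002 0 0 0 0.69;0 0 -0.002 0 0 0 0.69;0 0 -0.002 0 0 0 0.69'; python3 -m handwheel '0 0 -0.03 0 0 0 0.69;0 0 -0.1 0 0 0 0.69;0 0 -0.25 0 0 0 0.69;0 0 -0.5 0 0 0 0.69;0 0 -0.8 0 0 0 0.69;0 0 -0.8 0 0 0 0.69;0 0 -0.8 0 0 0 0.69;0 0 -0.8 0 0 0 0.69'; python3 - <<'E'
from h import *
b,_=shot('top','top12');im,_=shot('side','side12')
cs=[b[130:250,80:200],im[120:180,170:280],b[60:170,165:275],im[60:220,240:400]]
cv2.imwrite('pics/c7.png',np.vstack([np.hstack([cv2.resize(x[...,::-1],(390,290),interpolation=cv2.INTER_CUBIC) for x in cs[i:i+2]]) for i in(0,2)]))
E
```

```text
t: 18.3
tool_pos: [0.4622, 0.2703, 0.0205]
ee_rot: [0.0, 0.986, 0.165, -0.001]
ft_force: [0.2, 1.1, 0.2]
opening: 0.0266
finger_force: 0.0
t: 19.3
tool_pos: [0.4619, 0.2702, 0.219]
ee_rot: [0.0, 0.986, 0.165, -0.002]
ft_force: [-0.7, 0.8, -0.3]
opening: 0.0264
finger_force: 0.0
```

View pics/c7.png

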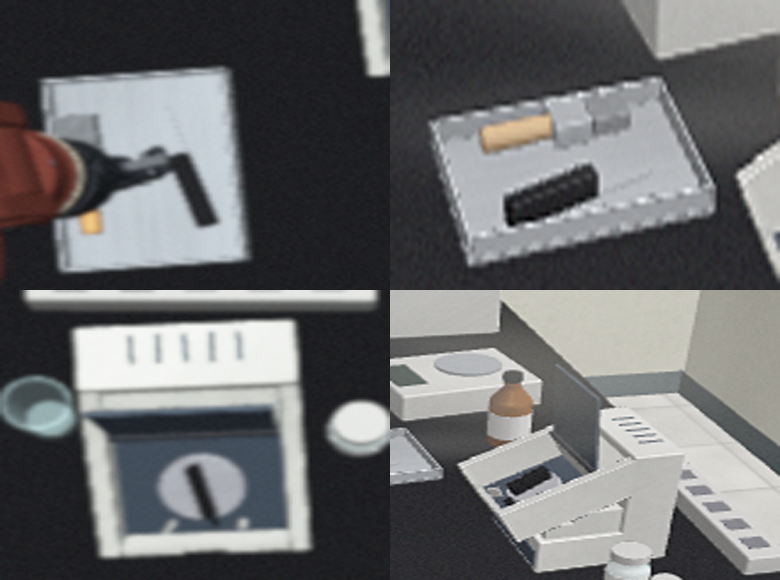

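The scraper lies flat in the tray, the cover stands open, and the ring's bar points front-right towards the dot. I'll measure the bar next.

```bash
cat > bar.py <<'E'
from h import *
import sys
M=tool(YAW,25).as_matrix();D=np.c_[M[:,0],-M[:,1],-M[:,2]]
for n in('top','side'):
    im,d=load(n+sys.argv[1]) if len(sys.argv)>1 else shot(n,n+'z')
    L=(cloud(n,d)-EDGE)@D;g=im.sum(2)
    F,cx,cy,T=f(n);v,u=np.mgrid[:384,:512];r=np.stack([(u-cx)/F,-(v-cy)/F,-np.ones(u.shape)],-1)@T[:3,:3].T@D
    o=(T[:3,3]-EDGE)@D;S=o+r*((-.007-o[2])/r[...,2])[...,None]
    k=(np.hypot(S[...,0]-.062,S[...,1])<.034)&(g<135)
    m=cv2.findContours(k.astype(np.uint8),0,1)[0];c=max(m,key=cv2.contourArea)[:,0]
    q=S[c[:,1],c[:,0],:2]*1000;R_=cv2.minAreaRect(q.astype(np.float32))
    mm=np.zeros(k.shape,np.uint8);cv2.drawContours(mm,[c[:,None]],-1,1,-1);mm=(mm>0)
    Q=S[mm][:,:2];w,V=np.linalg.eigh(np.cov(Q.T));e=V[:,1]*np.sign(V[0,1])
    print(n,'ctr s,y',np.round(Q.mean(0)*1000,1),'rect',np.round(R_[0],1),np.round(R_[1],1),round(R_[2],1),'ring cw angle',round(-np.arctan2(e[1],e[0]),3),'n pct',np.percentile(L[mm&(d>0)][:,2]*1000,[20,50,80]).round(1))
    # cover: points beyond hinge, above deck
    k=(abs(L[...,1])<.05)&(L[...,2]>.02)&(L[...,2]<.13)&(L[...,0]>.1)&(L[...,0]<.2)&(d>0);X=L[k]
    print(' cover theta',np.median(np.pi-np.arctan2(X[:,2],X[:,0]-.127)) if len(X)>5 else None,len(X))
E
python3 bar.py 12
```

```text
top ctr s,y [63.1  0.3] rect [63.5  0.4] [55.4  5. ] 11.5 ring cw angle -0.191 n pct [-9.6 -7.5 -5.3]
 cover theta 1.9418667382716857 366
side ctr s,y [ 61.6 -11.1] rect [ 62.6 -12.2] [54.3 32.8] 10.5 ring cw angle -0.261 n pct [-18.6 -10.9  -6.8]
 cover theta 1.9361997272202607 482
```

```bash
python3 -m handwheel '0 0.1 0 0 0 -0.17 0.5;0 0.2 -0.05 0 0 -0.34 0.45;0 0.3 -0.1 0 0 -0.51 0.45;0 0.4 -0.1 0 0 -0.68 0.45;0 0.5 -0.1 0 0 -0.85 0.45;0 0.6 -0.1 0 0 -1 0.45' 60; python3 -m handwheel '0 0 0 0 0 -0.17 0.45;0 0 0 0 0 -0.34 0.45;0 0 0 0 0 -0.51 0.45;0 0 0 0 0 -0.68 0.45;0 0 0 0 0 -0.85 0.45;0 0 0 0 0 -1 0.45;0 0 0 0 0 -1 0.45;0 0 0 0 0 -1 0.45'; cat > ring.py <<'E'
from h import *
import sys
print(robot.observe()['q'].round(2))
for phi,n in [map(float,a.split(',')) for a in sys.argv[1:]]:
    rt=tool(YAW,25)*R.from_rotvec([0,0,phi-np.pi]);rows([(mod(.0625,n/1000),rt)])
E
python3 ring.py -0.2,100 -0.2,40 -0.2,-12
```

```text
t: 20.15
tool_pos: [0.511, 0.1278, 0.2443]
ee_rot: [-0.001, 0.77, 0.638, -0.002]
ft_force: [0.1, -0.4, 0.8]
opening: 0.047
finger_force: 0.0
t: 21.15
tool_pos: [0.5111, 0.1286, 0.245]
ee_rot: [-0.001, 0.352, 0.936, -0.001]
ft_force: [0.3, -0.3, 0.2]
opening: 0.0471
finger_force: 0.0
[-0.   -0.12 -0.12  1.57 -0.    0.72]
shift [-0.599 -0.118  0.051] turn [-0.123 -0.418 -0.911]
shift [-0.672 -0.046  0.268] turn [-0.123 -0.418 -0.911]
shift [-0.736  0.015  0.457] turn [-0.123 -0.418 -0.911]
```

```bash
python3 -m handwheel '-0.1 -0.02 0 -0.02 -0.07 -0.15 0.45;-0.2 -0.04 0 -0.04 -0.14 -0.3 0.45;-0.3 -0.06 0 -0.06 -0.21 -0.45 0.45;-0.4 -0.08 0 -0.08 -0.28 -0.6 0.45;-0.5 -0.1 0.03 -0.1 -0.35 -0.75 0.45;-0.6 -0.118 0.05 -0.123 -0.418 -0.911 0.45;-0.6 -0.118 0.05 -0.123 -0.418 -0.911 0.45;-0.6 -0.118 0.05 -0.123 -0.418 -0.911 0.45;-0.6 -0.118 0.05 -0.123 -0.418 -0.911 0.45'; python3 ring.py -0.2,30 -0.2,-12
```

```text
t: 22.28
tool_pos: [0.6052, 0.0086, 0.2336]
ee_rot: [0.216, -0.123, 0.968, -0.016]
ft_force: [-0.0, 1.2, 0.4]
opening: 0.047
finger_force: 0.0
[-0.27 -0.44 -0.48  1.11  0.13 -0.49]
shift [ 0.007 -0.002  0.284] turn [0.001 0.001 0.002]
shift [ 0.007 -0.003  0.452] turn [0.001 0.001 0.002]
```

```bash
python3 -m handwheel '0.005 0 0.1 0 0 0 0.45;0.007 0 0.2 0 0 0 0.45;0.007 0 0.284 0 0 0 0.45;0.007 0 0.34 0 0 0 0.45;0.007 0 0.39 0 0 0 0.45;0.007 0 0.43 0 0 0 0.45;0.007 0 0.45 0 0 0 0.45;0.007 0 0.45 0 0 0 0.45'; python3 ring.py -0.2,-12
```

```text
t: 23.28
tool_pos: [0.6511, 0.01, 0.1303]
ee_rot: [0.216, -0.124, 0.968, -0.016]
ft_force: [-0.3, -0.3, -0.0]
opening: 0.0469
finger_force: 0.0
[-0.24 -0.26 -0.53  0.88  0.12 -0.47]
shift [-0.002  0.    -0.   ] turn [0.001 0.001 0.003]
```

```bash
python3 -m handwheel '0 0 0 0 0 0 0.7;0 0 0 0 0 0 1;0 0 0 0 0 0 1;0 0 0 0 0 0 1;0 0 0 0 0 0 1;0 0 0 0 0 0 1' 50; python3 ring.py -0.2,-12 0.6,-12 0.62,-12
```

```text
t: 24.02
tool_pos: [0.6511, 0.0109, 0.1312]
ee_rot: [0.217, -0.124, 0.968, -0.015]
ft_force: [-5.0, 4.4, 4.8]
opening: 0.0106
finger_force: 50.0
[-0.24 -0.26 -0.53  0.88  0.12 -0.47]
shift [-0.    -0.003  0.003] turn [0.003 0.002 0.003]
shift [-0.    -0.003  0.003] turn [0.003 0.001 0.767]
shift [-0.    -0.003  0.003] turn [0.003 0.001 0.787]
```

```bash
python3 -m handwheel '0 0 0 0 0 0.08 1;0 0 0 0 0 0.17 1;0 0 0 0 0 0.27 1;0 0 0 0 0 0.37 1;0 0 0 0 0 0.47 1;0 0 0 0 0 0.57 1;0 0 0 0 0 0.66 1;0 0 0 0 0 0.73 1;0 0 0 0 0 0.77 1;0 0 0 0 0 0.77 1;0 0 0 0 0 0.77 1;0 0 0 0 0 0.77 1'; python3 ring.py 0.6,-12
```

```text
t: 25.52
tool_pos: [0.6509, 0.0104, 0.1311]
ee_rot: [0.205, 0.266, 0.939, 0.071]
ft_force: [-7.5, 2.7, 4.1]
opening: 0.011
finger_force: 50.1
[-0.24 -0.26 -0.53  0.88  0.12  0.34]
shift [-0.002 -0.     0.003] turn [ 0.002 -0.    -0.003]
```

```bash
python3 -m handwheel '0 0 0 0 0 0 0.7;0 0 0 0 0 0 0.45;0 0 0 0 0 0 0.45;0 0 0 0 0 0 0.45;0 0 -0.05 0 0 0 0.45;0 0 -0.15 0 0 0 0.45;0 0 -0.3 0 0 0 0.45;0 0 -0.5 0 0 0 0.45;0 0 -0.7 0 0 0 0.45;0 0 -0.7 0 0 0 0.45;0 0 -0.7 0 0 0 0.45'; python3 -c "
from h import *
rows([([.42,.17,.30],pose()[1])])"
```

```text
t: 26.9
tool_pos: [0.5771, 0.0059, 0.2894]
ee_rot: [0.206, 0.266, 0.939, 0.07]
ft_force: [0.7, -0.0, -0.7]
opening: 0.0472
finger_force: 0.0
shift [ 0.818  0.271 -0.29 ] turn [0. 0. 0.]
```

```bash
python3 -m handwheel '0.15 0.05 -0.05 0 0 0 0.45;0.3 0.1 -0.1 0 0 0 0.45;0.5 0.18 -0.18 0 0 0 0.45;0.7 0.25 -0.25 0 0 0 0.45;0.8 0.27 -0.29 0 0 0 0.45;0.8 0.27 -0.29 0 0 0 0.45;0.8 0.27 -0.29 0 0 0 0.45'; python3 bar.py; python3 - <<'E'
from h import *
b,_=load('topz');im,_=load('sidez')
cs=[b[40:280,60:400],im[60:330,170:400],b[60:170,165:275],im[130:220,250:350]]
cv2.imwrite('pics/c8.png',np.vstack([np.hstack([cv2.resize(x[...,::-1],(390,290),interpolation=cv2.INTER_CUBIC) for x in cs[i:i+2]]) for i in(0,2)]))
E
```

```text
t: 27.78
tool_pos: [0.4326, 0.1721, 0.3034]
ee_rot: [0.2, 0.267, 0.94, 0.066]
ft_force: [-0.2, -1.1, -0.1]
opening: 0.0469
finger_force: 0.0
top ctr s,y [62.8  2.8] rect [62.5  3.1] [ 5.8 55.2] 55.5 ring cw angle 0.607 n pct [-10.   -7.5  -5.7]
 cover theta 1.9419680701696225 363
side ctr s,y [ 58.5 -10.5] rect [ 57.8 -10.4] [29.7 54.7] 55.1 ring cw angle 0.739 n pct [-19.1 -10.8  -6.7]
 cover theta 1.9347437937942324 484
```

View pics/c8.png

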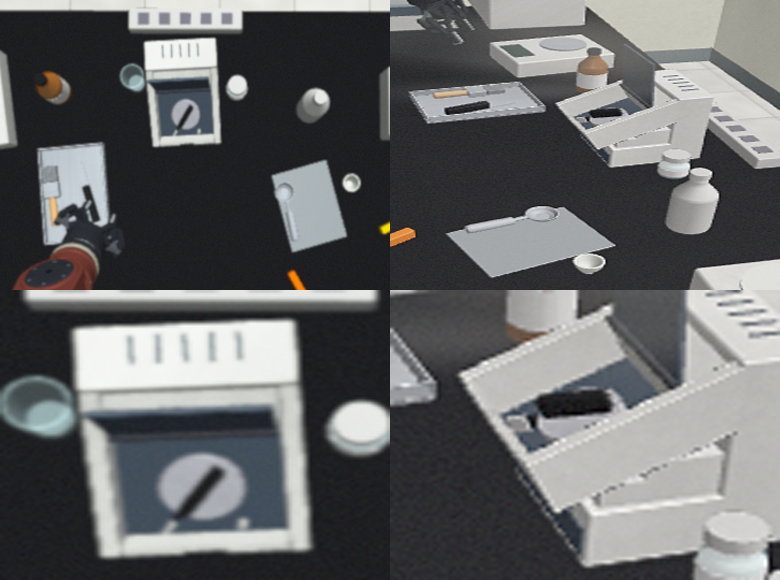

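The pointer stands at the long mark (ring measured at about 0.607 rad in the top view). The cover is open at about 1.94 rad, the scraper lies flat in the tray, and the other things are where they were.

```bash
python3 -c "
from rig import robot
print(robot.hand_in())"
```

```text
the job is handed in; nothing more can be done
None
```

The job is done and handed in at about 28 s: cover levered open with the scraper blade and left standing at about 1.94 rad, scraper laid flat in the tray, and lock ring turned to the locked mark (about 0.61 rad measured).

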